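Stack gift cartons on a sloped desk rack

TASK

Stack the three gift cartons on the sloped desk rack, the large brown one at the bottom, the lilac one on it and the small white one on top. Each lies flat with its length running down the slope, centred on the red line, its end touching the tilted backstop so that the whole stack leans back against it. Set each carton down gently without dropping it, let go, and leave the mug, candle and phone alone.

Things in the scene. Friction and masses are not known exactly. Their poses are not given: they have to be found in the camera images.
- seat: Inclined plywood floor sloping 20 deg down towards the robot's side, to a 10 mm thick backstop square to it. Origin: inner corner of floor and backstop, midway along, 32 mm above the desk. x: up the slope, away from the backstop (floor to x = 140 mm). y: along the backstop (floor, backstop reach +-80 mm). z: square to the floor. Backstop face: plane x = 0, 115 mm tall. Red line 8 mm wide at y = 0 on both.
- rack: The whole desk rack, fixed to the desk: 8 mm base plate, 170 x 170 mm, carrying the seat on legs. Origin: centre of the base's underside. No side walls, open at the upper end. Wood and cartons grip: a carton let go on the slope may stay where it is put instead of sliding down, so bring it up to the backstop.
- carton_large: Large kraft-brown gift carton with cream ribbon; goes at the bottom, closed, rigid: 120 mm long (its x) by 66 mm wide (its y) by 50 mm high (its z). Lies flat on the desk, loose, about 350 g (varies). Origin: centre of its underside, z up. The same after a half turn about z. A 10 mm ribbon stripe runs lengthwise over its middle.
- carton_medium: Medium lilac gift carton with a darker lid and cream ribbon; goes in the middle, closed, rigid: 105 mm long (its x) by 62 mm wide (its y) by 45 mm high (its z). Lies flat on the desk, loose, about 260 g (varies). Origin: centre of its underside, z up. The same after a half turn about z. A 10 mm ribbon stripe runs lengthwise over its middle.
- carton_small: Small white gift carton with rose ribbon; goes on top, closed, rigid: 90 mm long (its x) by 58 mm wide (its y) by 40 mm high (its z). Lies flat on the desk, loose, about 180 g (varies). Origin: centre of its underside, z up. The same after a half turn about z. A 10 mm ribbon stripe runs lengthwise over its middle.
- mug: Bystander: cream mug, 82 mm across and 95 mm high, with a handle. Origin: centre of its underside.
- candle: Bystander: rose candle jar with a wooden cap, 76 mm across and 85 mm high. Origin: centre of its underside.
- phone: Bystander: black phone lying flat, 150 x 72 x 9 mm, length along its x. Origin: centre of its underside.
Not all that is in view belongs to the job. What is meant by the carton_large is not turquoise, and is the smaller of those in its own colour.

How it is judged (in metres and radians):
At the end, for the whole second after the job is handed in: Cartons at rest, released: large on the sloped floor, medium on it, small on top; each underside within 6 mm of its stack height (0, 50, 95 mm), flat to the slope within 0.07 rad, length along it within 0.10 rad, end within 6 mm of the backstop, middle within 15 mm of the red line (x of carton_large in the frame of seat between 0.054 and 0.066 m and y of carton_large in the frame of seat between -0.015 and 0.015 m and z of carton_large in the frame of seat between -0.006 and 0.006 m and angle between the z axis of each of carton_large, carton_medium, carton_small and the z axis of seat, either way round below 0.07 rad and angle between the x axis of each of carton_large, carton_medium, carton_small and the x axis of seat, either way round below 0.1 rad and linear speed of each of carton_large, carton_medium, carton_small below 0.02 m/s and contact force between each of carton_large, carton_medium, carton_small and the fingers below 0.1 N and x of carton_medium in the frame of seat between 0.0465 and 0.0585 m and y of carton_medium in the frame of seat between -0.015 and 0.015 m and z of carton_medium in the frame of seat between 0.044 and 0.056 m and x of carton_small in the frame of seat between 0.039 and 0.051 m and y of carton_small in the frame of seat between -0.015 and 0.015 m and z of carton_small in the frame of seat between 0.089 and 0.101 m); the robot touches nothing.
It fails at once if a carton is dropped or thrown (free of the fingers and faster than 0.6 m/s, a fall of about 20 mm) ((contact force between carton_large and the fingers below 0.05 N and linear speed of carton_large above 0.6 m/s) or (contact force between carton_medium and the fingers below 0.05 N and linear speed of carton_medium above 0.6 m/s) or (contact force between carton_small and the fingers below 0.05 N and linear speed of carton_small above 0.6 m/s)).
It fails at once if the mug, candle or phone is shifted by more than 30 mm or tipped ((distance of mug from where it was at the start of the episode above 0.03 m or angle between mug's own z axis and vertical above 0.35 rad) or (distance of candle from where it was at the start of the episode above 0.03 m or angle between candle's own z axis and vertical above 0.35 rad) or (distance of phone from where it was at the start of the episode above 0.03 m or angle between phone's own z axis and vertical above 0.35 rad)).
It also fails if it takes over 72 s, if anything falls off the work surface, if the arm or the gripper's body presses on something with over 40 N, if the wrist force passes 120 N, or if a joint passes its speed limit or range.

ROBOT

A 6-joint arm with a two-finger parallel gripper is mounted at the origin on the work surface. World frame = base frame: x ahead of the robot, y to its left, z up, the work surface at z = 0. Lengths are in mm, angles in rad, forces in N, time in s.
With the tool pointing down it reaches from about 250 to 850 mm from the base axis. Payload 12.5 kg.
Tool frame: the origin (TCP) lies at the centre of the arm's flange, where the gripper is bolted on; the fingertips stand 186 mm ahead of it and the grasp point (between the pads) lies 167 mm ahead of it (bot.tcp_to_tips is the distance from the TCP to the fingertips, in mm); z points along the fingers, x is the direction in which the jaws open and shut, and the axes are right-handed (so a half turn about z gives the same grasp; the last joint's range is limited). The gripper opens to 93 mm and grips with 3 to 60 N. Pads are 15 mm wide; open, the fingers measure 128 mm over their backs; the gripper's body (75 mm by 188 mm) begins 65 mm behind the grasp point.
Start: joints at [-1.209, 0.351, 1.652, -0, 1.139, -0.085], TCP at [237.662, -495.987, 404.733] pointing down, gripper open.
Joint ranges: [-2.75, 2.75], [-0.79, 2.1], [0.01, 2.65], [-1.57, 4.71], [0.07, 3.14], [-2.87, 2.87]. Speed limits (rad/s): [2.22, 2.22, 2.79, 3.14, 3.14, 3.14].

INTERFACE

Orientations are given as a unit quaternion [x, y, z, w].
In Python, from bench import bot gives the robot as it stands.
- The arm moves only by the shell command python3 -m jog 'ROWS'. ROWS is JSON, a list of rows, each a list of 7 numbers: the shift along the world's x, y, z in cm, then the turn, a rotation vector about the world's x, y, z in degrees, then the opening, from 0 (shut) to 1 (fully open). In form: [[dx, dy, dz, rx, ry, rz, grip], ...]. A call has 1 to 5 rows; each row shifts and turns the commanded pose from where the row before left it; what a row does not reach is not made up. A row lasts 1/10 s, in which the tool goes at most 50 mm and 8.59 degrees, less where a joint would pass 70% of its speed; a pose out of reach is approached as far as the arm can. A call with a gripper value outside its range is refused whole. The fingers move at their own pace and stop on an object; the grip force is fixed at half the most. Time passes only in rows, so rows that do not move let the fingers close. It gives the time, the measured TCP pose, the force and the opening at its end, in the units of the state.
- bot.get_state(): the state, without advancing time (a new reading comes with each control period).
- bot.read_camera(name): name is "side" or "top" or "wrist"; returns the picture (480x640x3 uint8, red, green, blue); there is no depth.
- bot.camera_info(name): a dict with "camera_matrix" (3x3 intrinsics, pixels), "extrinsics" (4x4, takes a point from camera to world coordinates); the wrist camera has in their place "hand_eye" (4x4, takes a point from camera to tool coordinates, whose origin is the TCP and whose axes are the tool frame's). Camera axes: x right, y up, looking along -z (the intrinsics and any distortion apply to the point x, -y, -z); pixel columns grow to the right and rows downward; lengths in mm; the calibration is good to about 2 mm. A picture is of the moment at which its call begins: read the wrist's pose just before it. camera_info takes no time and is no camera call.
- bot.job_done(): hands the job in, once; it reports no verdict.
The state is a dict: "clock": time; "qpos": joint angles; "joint_vel": joint speeds; "joint_torque": joint torques, N m; "tool_pos": TCP position; "tcp_rot": TCP orientation; "contact_force": force on the tool from outside, world axes, zero at the start; "ft_torque": the same for the moment, N m; "gripper_width": finger opening in mm.
Only numpy, scipy, OpenCV 4.12 (cv2) and the standard library are available. Lean on these libraries where they do the work, as an engineer would, in place of code of your own. Each camera call takes 0.05 s, during which the arm holds its last target.

## Working session

There is one attempt and no reset: what is moved stays moved. The work goes in short steps, Python scripts to look and compute and a shell command to move; the robot and the scene stay as the last step left them, time stands still between calls to the robot, and variables do not carry over. Pictures are saved under pics/ and viewed, and the job is handed in when it is done.

```bash
ls; mkdir -p pics
python3 - <<'E'
from bench import bot
import cv2,numpy as np
np.set_printoptions(suppress=True,precision=4)
print(bot.get_state(), bot.tcp_to_tips)
for n in ["side","top","wrist"]:
    im=bot.read_camera(n); cv2.imwrite(f"pics/{n}0.png",im[:,:,::-1]); print(n,bot.camera_info(n))
E
```

```text
pics
{'clock': 0.0, 'qpos': array([-1.2086,  0.3512,  1.6525, -0.    ,  1.1391, -0.0846]), 'joint_vel': array([-0.0003,  0.0009,  0.0004, -0.0013,  0.0009,  0.0007]), 'joint_torque': array([  0.0017, -49.7317, -28.5253,   0.0699,   0.0256,  -0.0001]), 'tool_pos': array([ 237.6166, -495.8732,  404.1839]), 'tcp_rot': array([ 0.8462, -0.5329, -0.0005, -0.0003]), 'contact_force': array([-0.9131, -0.2602, -0.814 ]), 'ft_torque': array([-0.0176, -0.0357, -0.0034]), 'gripper_width': 93.19370483892516} 186.1
side {'camera_matrix': array([[579.4954,   0.    , 312.2422],
       [  0.    , 579.4954, 236.0443],
       [  0.    ,   0.    ,   1.    ]]), 'extrinsics': array([[ -0.9978,   0.0493,  -0.0438, 460.4143],
       [ -0.0659,  -0.7274,   0.6831, 647.9112],
       [  0.0018,   0.6844,   0.7291, 882.7608],
       [  0.    ,   0.    ,   0.    ,   1.    ]])}
top {'camera_matrix': array([[445.1657,   0.    , 324.4298],
       [  0.    , 445.1657, 244.014 ],
       [  0.    ,   0.    ,   1.    ]]), 'extrinsics': array([[   0.0083,    0.9981,   -0.0619,  426.3755],
       [  -0.9998,    0.0072,   -0.0188, -126.375 ],
       [  -0.0184,    0.062 ,    0.9979,  914.421 ],
       [   0.    ,    0.    ,    0.    ,    1.    ]])}
wrist {'camera_matrix': array([[410.2358,   0.    , 317.4408],
       [  0.    , 410.2358, 232.9281],
       [  0.    ,   0.    ,   1.    ]]), 'hand_eye': array([[  1.    ,  -0.0002,  -0.0003,  -0.4257],
       [ -0.0002,  -0.9543,  -0.299 , -82.7171],
       [ -0.0002,   0.299 ,  -0.9543,  19.8232],
       [  0.    ,   0.    ,   0.    ,   1.    ]])}
```

View pics/top0.png

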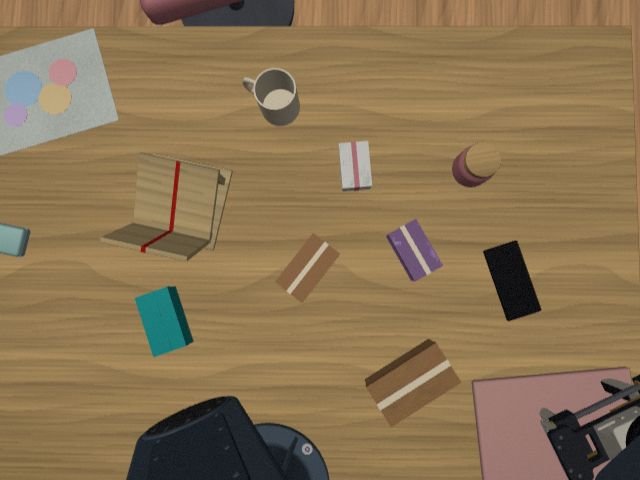

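View pics/side0.png

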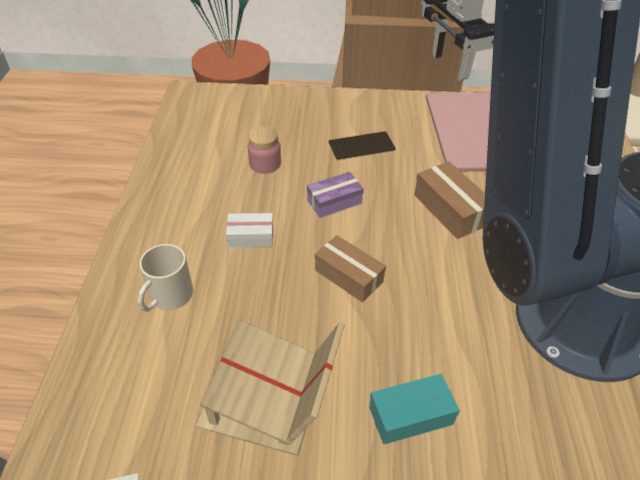

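View pics/wrist0.png

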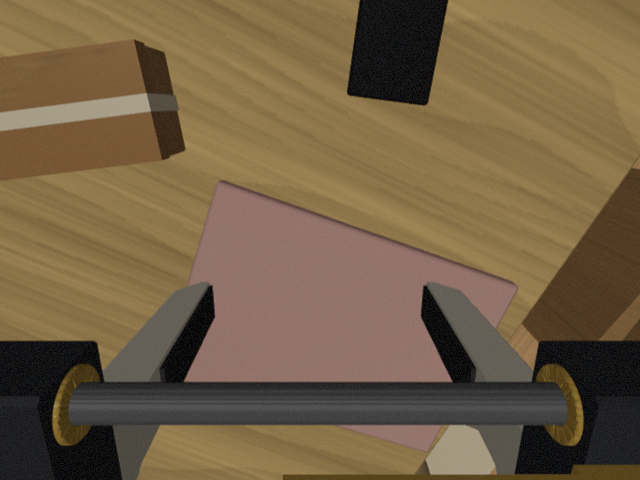

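The top view (top0) shows these candidates for carton_large:
- the brown box at (308,268)
- a bigger brown box at (412,383)
- a turquoise box at (164,320)

The description rules out turquoise and asks for the smaller brown one, so I choose (308,268). Lilac is at (414,250), white at (355,166), the rack at (165,210), the mug at (277,97), the candle at (477,165) and the phone at (512,280). Next I'll check this in a close crop.

```bash
cat > h.py <<'E'
import numpy as np,cv2
from bench import bot
from scipy.spatial.transform import Rotation as R
np.set_printoptions(suppress=True,precision=3)
def ray(cam,uv,state=None):
    c=bot.camera_info(cam);K=c["camera_matrix"]
    if cam=="wrist":
        T=np.eye(4);T[:3,:3]=R.from_quat(state["tcp_rot"]).as_matrix();T[:3,3]=state["tool_pos"]
        E=T@c["hand_eye"]
    else: E=c["extrinsics"]
    uv=np.atleast_2d(uv).astype(float)
    d=np.c_[(uv[:,0]-K[0,2])/K[0,0],-(uv[:,1]-K[1,2])/K[1,1],-np.ones(len(uv))]@E[:3,:3].T
    return E[:3,3],d
def onz(cam,uv,z,state=None):
    o,d=ray(cam,uv,state); t=(z-o[2])/d[:,2]
    return o+d*t[:,None]
def proj(cam,P,state=None):
    c=bot.camera_info(cam);K=c["camera_matrix"]
    if cam=="wrist":
        T=np.eye(4);T[:3,:3]=R.from_quat(state["tcp_rot"]).as_matrix();T[:3,3]=state["tool_pos"]
        E=T@c["hand_eye"]
    else: E=c["extrinsics"]
    p=(np.atleast_2d(P)-E[:3,3])@E[:3,:3]
    return np.c_[K[0,0]*p[:,0]/-p[:,2]+K[0,2],K[1,1]*p[:,1]/p[:,2]+K[1,2]]
def tri(views):
    A=np.zeros((3,3));b=np.zeros(3);L=[]
    for o,d in views:
        d=d/np.linalg.norm(d);M=np.eye(3)-np.outer(d,d);A+=M;b+=M@o;L.append((M,o))
    p=np.linalg.solve(A,b); return p,[np.linalg.norm(M@(p-o)) for M,o in L]
E
python3 - <<'E'
import cv2,numpy as np
t=cv2.imread("pics/top0.png");s=cv2.imread("pics/side0.png")
a=cv2.resize(t[130:310,260:460],None,fx=4,fy=3.33*1.2,interpolation=cv2.INTER_CUBIC)
a=cv2.resize(t[130:310,265:465],(660,594),interpolation=cv2.INTER_CUBIC);cv2.imwrite("pics/ct.png",a)
cv2.imwrite("pics/rt.png",cv2.resize(t[140:270,90:245],None,fx=4.5,fy=4.5,interpolation=cv2.INTER_CUBIC))
cv2.imwrite("pics/rs.png",cv2.resize(s[315:455,190:355],None,fx=4,fy=4,interpolation=cv2.INTER_CUBIC))
E
```

```text
(no output)
```

View pics/ct.png

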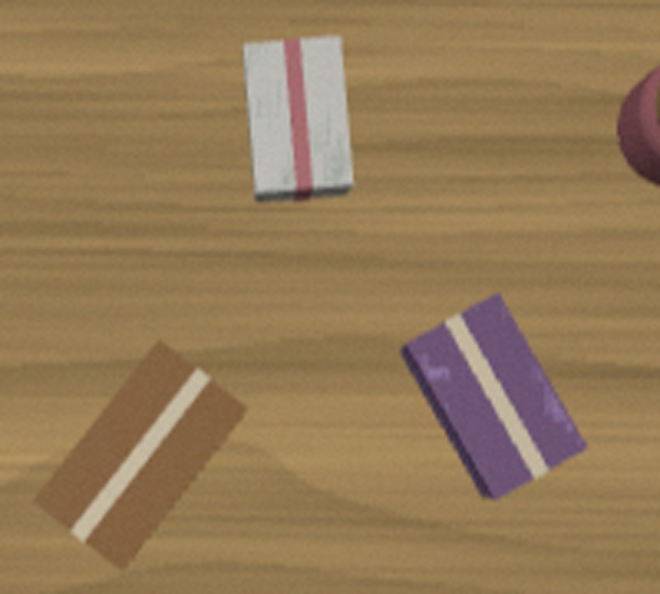

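View pics/rt.png

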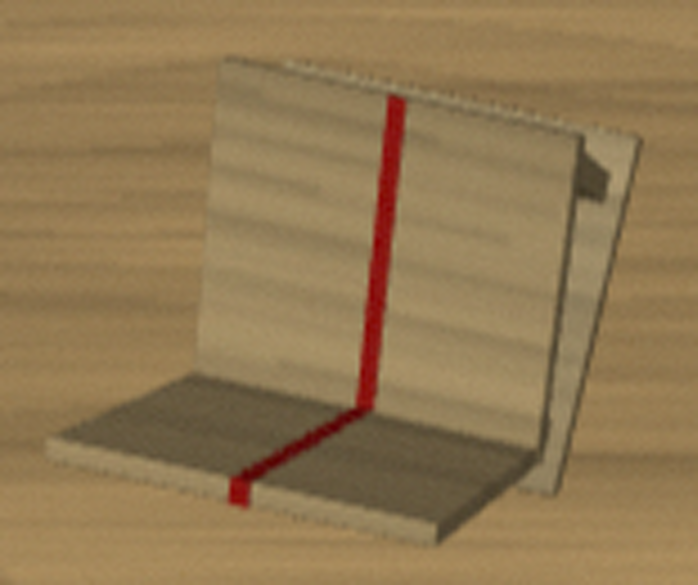

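View pics/rs.png

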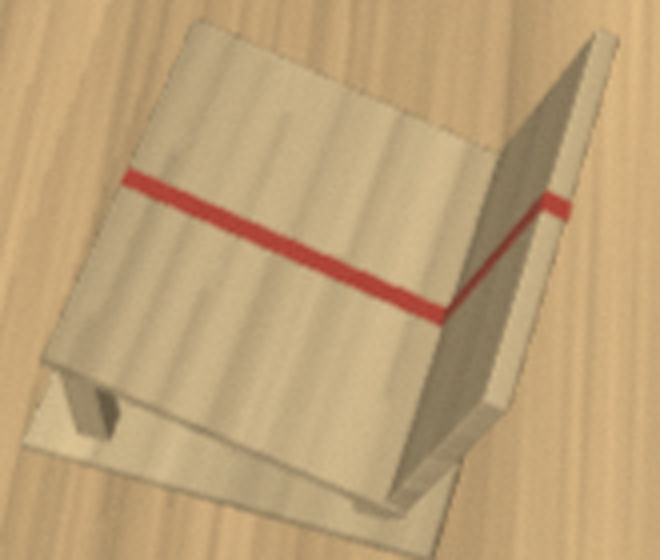

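The crop confirms the choice: the brown box is smaller than the one at (412,383), with a cream ribbon. The rack crops show the red line meeting the corner at about (171,230) in top and (301,394) in side. Next I'll work out the poses.

Run:
```python
from h import *
T={'O':(366,407),'X':(397,98),'Zt':(240,478),'XL':(222,58),'XR':(583,137),'L':(195,375),'Rr':(541,457)}
S={'O':(443,316),'X':(128,177),'Zt':(546,200),'XL':(43,360),'XR':(203,22),'L':(392,505),'Rr':(498,157)}
P={}
for k in T:
    t=np.array(T[k])/4.5+[90,140]; s=np.array(S[k])/4+[190,315]
    a=ray("top",t);b=ray("side",s)
    P[k],r=tri([(a[0],a[1][0]),(b[0],b[1][0])]); print(k,P[k],np.round(r,1))
# fit seat
M={'O':(0,0,0),'X':(140,0,0),'Zt':(0,0,115),'XL':(140,80,0),'XR':(140,-80,0),'L':(0,80,0),'Rr':(0,-80,0)}
def fit(keys):
    A=np.array([M[k] for k in keys],float);B=np.array([P[k] for k in keys])
    ra,_=R.align_vectors(B-B.mean(0),A-A.mean(0)); t=B.mean(0)-ra.apply(A.mean(0))
    print("seat",t,"\n",ra.as_matrix(),"res",np.linalg.norm(ra.apply(A)+t-B,axis=1))
    v=ra.as_matrix(); print("yaw",np.degrees(np.arctan2(v[1,0],v[0,0])),"tilt",np.degrees(np.arcsin(v[2,0])))
fit(list(M))
# cartons, corners of top face in crop (3.3x)
C={'L':(50,[(158,340),(246,408),(124,570),(36,500)],(120,66)),
   'M':(45,[(500,293),(588,446),(494,500),(402,346)],(105,62)),
   'S':(40,[(245,44),(341,37),(353,186),(257,194)],(90,58))}
for k,(h,c,dim) in C.items():
    uv=np.array(c)/3.3+[265,130]
    p=onz("top",uv,h); 
    e=[np.linalg.norm(p[i]-p[(i+1)%4]) for i in range(4)]
    i=int(np.argmax(e)); d=p[(i+1)%4]-p[i]; d2=p[(i+2)%4]-p[(i+3)%4]; d=d-0+ (d2 if d2@d>0 else -d2)
    print(k,p.mean(0),np.round(e,1),"yaw",np.degrees(np.arctan2(d[1],d[0]))%180, proj("side",p).round().tolist())
```

```text
O [506.671 197.815  30.256] [0.4 0.4]
X [634.12  171.077  77.658] [0.1 0.1]
Zt [467.822 206.68  138.998] [0.4 0.4]
XL [652.815 248.727  73.476] [0.4 0.4]
XR [617.515  92.206  73.276] [1.2 1.2]
L [520.299 276.107  28.266] [0. 0.]
Rr [487.322 120.139  25.439] [2.5 2.5]
seat [505.114 198.481  28.709] 
 [[ 0.923  0.21  -0.322]
 [-0.2    0.978  0.064]
 [ 0.328  0.005  0.945]] res [2.294 3.096 1.857 2.253 0.969 1.918 3.046]
yaw -12.226389892187255 tilt 19.14900267171774
L [433.776 -78.063  50.   ] [ 65.7 118.8  66.  118.4] yaw 143.3418557939933 [[315.0, 253.0], [337.0, 235.0], [386.0, 264.0], [365.0, 285.0]]
M [ 469.881 -287.039   45.   ] [103.7  63.9 105.3  66.2] yaw 30.18993551071154 [[308.0, 184.0], [350.0, 171.0], [364.0, 188.0], [321.0, 203.0]]
S [ 638.674 -170.515   40.   ] [58.1 91.2 57.8 91.9] yaw 4.753319289781769 [[227.0, 233.0], [229.0, 213.0], [273.0, 212.0], [273.0, 233.0]]
```

Every measured edge is within about 4 mm of its given size (the medium carton's width is the worst, at 66 against 62), and the seat fit agrees with its geometry to 3 mm. I'm now moving above carton_large with the jaws across its width (tool x yaw −64.4° to −126.7°).

```bash
python3 -m jog '[[1.3,2.8,-0.5,0,0,-4.2,1],[1.3,2.8,-0.5,0,0,-4.2,1],[1.3,2.8,-0.5,0,0,-4.2,1],[1.3,2.8,-0.5,0,0,-4.2,1],[1.3,2.8,-0.5,0,0,-4.2,1]]'
python3 -m jog '[[1.3,2.8,-0.5,0,0,-4.2,1],[1.3,2.8,-0.5,0,0,-4.2,1],[1.3,2.8,-0.5,0,0,-4.2,1],[1.3,2.8,-0.5,0,0,-4.2,1],[1.3,2.8,-0.5,0,0,-4.2,1]]'
python3 -m jog '[[1.3,2.8,-0.5,0,0,-4.2,1],[1.3,2.8,-0.5,0,0,-4.2,1],[1.3,2.8,-0.5,0,0,-4.1,1],[1.3,2.7,-0.5,0,0,-4,1],[1.3,2.7,-0.5,0,0,-4,1]]'
python3 -m jog '[[0,0,0,0,0,0,1],[0,0,0,0,0,0,1]]'
python3 - <<'E'
from h import *
s=bot.get_state();im=bot.read_camera("wrist");cv2.imwrite("pics/w1.png",im[:,:,::-1])
print(s["tool_pos"],R.from_quat(s["tcp_rot"]).as_matrix(),s["qpos"],s["contact_force"])
np.save("w1.npy",np.r_[s["tool_pos"],s["tcp_rot"]])
E
```

```text
clock: 0.65
tool_pos: [302.9, -354.8, 379.4]
tcp_rot: [0.734, -0.679, -0.0, -0.0]
contact_force: [0.2, -0.8, -0.2]
gripper_width: 92.6
clock: 1.15
tool_pos: [368.0, -214.8, 354.5]
tcp_rot: [-0.598, 0.802, 0.0, 0.0]
contact_force: [0.2, 1.0, 0.1]
gripper_width: 93.3
clock: 1.65
tool_pos: [433.0, -76.7, 329.5]
tcp_rot: [-0.446, 0.895, 0.0, -0.0]
contact_force: [0.6, -1.1, 0.2]
gripper_width: 93.2
clock: 1.85
tool_pos: [432.6, -77.8, 329.6]
tcp_rot: [-0.448, 0.894, 0.0, -0.0]
contact_force: [-0.1, -0.9, -0.1]
gripper_width: 92.9
[432.634 -77.787 329.585] [[-0.598 -0.801 -0.001]
 [-0.801  0.598  0.   ]
 [ 0.     0.    -1.   ]] [-0.284  0.258  1.999 -0.     0.885  1.929] [-0.102 -0.893 -0.121]
```

View pics/w1.png

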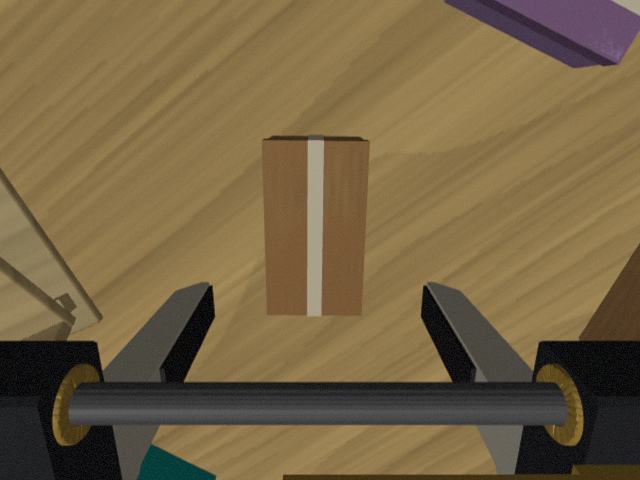

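The wrist view shows the carton squarely between the jaws, with top-face corners at (263,140), (369,140), (362,315) and (267,315).

Run:
```python
from h import *
v=np.load("w1.npy");s=dict(tool_pos=v[:3],tcp_rot=v[3:])
p=onz("wrist",[(263,140),(369,140),(362,315),(267,315)],50,s)
print(p.mean(0),[np.linalg.norm(p[i]-p[(i+1)%4]) for i in range(4)])
d=(p[0]+p[1]-p[2]-p[3]);print(np.degrees(np.arctan2(d[1],d[0]))%180)
Rm=R.from_quat(v[3:]).as_matrix();print("in tool",Rm.T@(p.mean(0)-v[:3]))
```

```text
[433.947 -77.967  50.   ] [np.float64(65.66856196426552), np.float64(121.24042410326247), np.float64(67.26042208999004), np.float64(121.2562712526364)]
142.69681497447047
in tool [ -0.727  -1.284 279.584]
```

The wrist and top views agree to under 1 mm. I'm descending now and will close the jaws.

```bash
python3 -m jog '[[0.1,0,-3.5,0,0,-0.5,1],[0,0,-3.5,0,0,0,1],[0,0,-3,0,0,0,1],[0,0,-2,0,0,0,1],[0,0,-1.2,0,0,0,1]]'
python3 -m jog '[[0,0,0,0,0,0,0.6],[0,0,0,0,0,0,0.5],[0,0,0,0,0,0,0.3],[0,0,0,0,0,0,0.3],[0,0,0,0,0,0,0.3]]'
python3 -m jog '[[0,0,0,0,0,0,0.3],[0,0,0,0,0,0,0.3],[0,0,0,0,0,0,0.3]]'
```

```text
clock: 2.4
tool_pos: [433.1, -78.9, 196.5]
tcp_rot: [-0.443, 0.897, 0.001, -0.001]
contact_force: [0.3, 0.1, 0.6]
gripper_width: 93.1
clock: 2.9
tool_pos: [434.0, -78.1, 198.6]
tcp_rot: [-0.443, 0.896, -0.001, 0.001]
contact_force: [-1.3, 0.1, 7.0]
gripper_width: 66.1
clock: 3.2
tool_pos: [434.0, -78.1, 198.6]
tcp_rot: [-0.443, 0.896, -0.001, 0.001]
contact_force: [-0.3, -0.1, 8.1]
gripper_width: 65.9
```

Gripped at 66 mm, which matches the carton's width. I'm lifting it, then carrying, yawing and tilting it.

```bash
python3 -m jog '[[0,0,1,0,0,0,0.3],[0,0,3,0,0,0,0.3],[0,0,4,0,0,0,0.3],[0,0,4,0,0,0,0.3],[0,0,4,0,0,0,0.3]]'
python3 -m jog '[[0.4,2,0.3,0,0,4.2,0.3],[0.4,2.2,0,0,0,4.2,0.3],[0.3,2.2,0,0,0,4.2,0.3],[0.3,2.2,0,0,0,4.2,0.3],[0.3,2.2,0,0,0,4.2,0.3]]'
python3 -m jog '[[0.3,2.2,0,0,0,4.2,0.3],[0.3,2.2,0,-0.6,-2.8,0,0.3],[0.3,2.2,0,-0.6,-2.8,0,0.3],[0.3,2.2,0,-0.6,-2.8,0,0.3],[0.3,2.2,0,-0.6,-2.8,0,0.3]]'
python3 -m jog '[[0.1,2.2,0,-0.6,-2.8,0,0.3],[0,2.2,0,-0.6,-2.8,0,0.3],[0,2,0,-0.6,-2.8,0,0.3],[0,0.4,0,0,0,0,0.3],[0,0,0,0,0,0,0.3]]'
python3 - <<'E'
from h import *
s=bot.get_state();im=bot.read_camera("wrist");cv2.imwrite("pics/w2.png",im[:,:,::-1])
cv2.imwrite("pics/s2.png",bot.read_camera("side")[:,:,::-1])
np.save("w2.npy",np.r_[s["tool_pos"],s["tcp_rot"]])
O=np.array([506,198,32.]);Rs=(R.from_euler('z',-12.2,degrees=True)*R.from_euler('y',-20,degrees=True))
Rt=Rs.as_matrix()@np.array([[0,-1,0],[-1,0,0],[0,0,-1.]])
e=(R.from_matrix(Rt)*R.from_quat(s["tcp_rot"]).inv()).as_rotvec(degrees=True)
print(s["clock"],s["tool_pos"],"rot err",e,"tcp in seat",Rs.inv().apply(s["tool_pos"]-O),s["qpos"],s["contact_force"])
E
```

```text
clock: 3.7
tool_pos: [433.0, -77.7, 359.8]
tcp_rot: [-0.443, 0.896, 0.0, -0.0]
contact_force: [1.1, -0.4, -4.5]
gripper_width: 65.9
clock: 4.2
tool_pos: [450.2, 31.0, 361.2]
tcp_rot: [-0.6, 0.8, 0.0, -0.0]
contact_force: [1.0, 0.2, -4.8]
gripper_width: 66.0
clock: 4.7
tool_pos: [465.1, 140.9, 361.1]
tcp_rot: [-0.625, 0.774, -0.078, 0.063]
contact_force: [0.5, -0.6, -4.2]
gripper_width: 65.9
clock: 5.2
tool_pos: [466.1, 208.2, 360.8]
tcp_rot: [-0.619, 0.766, -0.135, 0.109]
contact_force: [0.7, -0.2, -4.1]
gripper_width: 65.8
5.2 [466.146 208.171 360.775] rot err [-0.003 -0.067 -0.06 ] tcp in seat [ 73.823   1.519 323.006] [ 0.362  0.297  1.865 -0.29   0.705  2.34 ] [ 0.681 -0.197 -4.067]
```

View pics/w2.png

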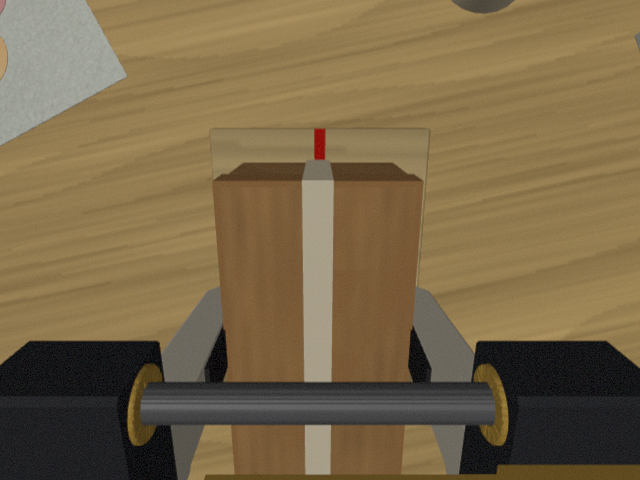

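View pics/s2.png

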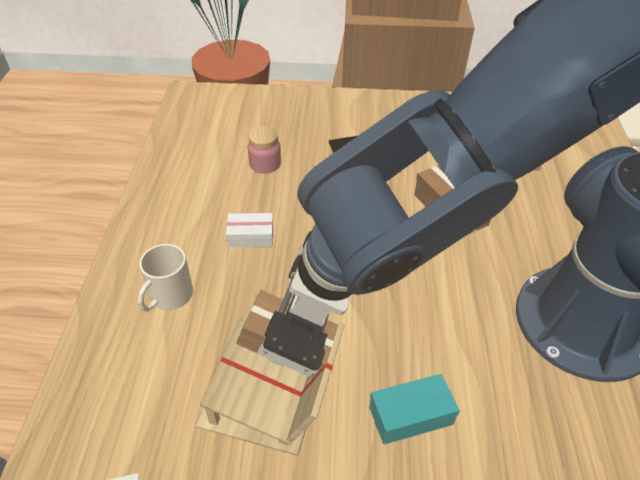

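The wrist view shows the floor's upper edge level, from (211,129) to (429,129). The red line is at column 320 and the ribbon at 317, so the carton is well aligned. I'll check the seat position against this edge.

Run:
```python
from h import *
v=np.load("w2.npy");s=dict(tool_pos=v[:3],tcp_rot=v[3:])
O=np.array([506,198,32.]);Rs=(R.from_euler('z',-12.2,degrees=True)*R.from_euler('y',-20,degrees=True))
o,d=ray("wrist",[(211,129),(429,129),(320,129)],s)
o2=Rs.inv().apply(o-O);d2=Rs.inv().apply(d)
p=o2+d2*((0-o2[2])/d2[:,2])[:,None];print(p)
```

```text
[[139.356  77.789   0.   ]
 [139.554 -78.789   0.   ]
 [139.455  -0.507   0.   ]]
```

The seat estimate agrees to about 1 mm. I'm lowering along the seat normal by 110 mm, with about 14 mm to go after that.

```bash
python3 -m jog '[[0.74,-0.16,-2.07,0,0,0,0.3],[0.74,-0.26,-2.07,0,0,0,0.3],[0.74,-0.16,-2.07,0,0,0,0.3],[0.74,-0.16,-2.07,0,0,0,0.3],[0.74,-0.16,-2.07,0,0,0,0.3]]'
python3 -m jog '[[0.17,-0.04,-0.47,0,0,0,0.3],[0.1,-0.02,-0.28,0,0,0,0.3],[0.03,-0.01,-0.09,0,0,0,0.3],[0,0,0,0,0,0,0.3]]'
python3 -m jog '[[0.05,-0.01,-0.14,0,0,0,0.3],[0,0,0,0,0,0,0.3]]'
python3 -m jog '[[0.05,-0.01,-0.14,0,0,0,0.3],[0,0,0,0,0,0,0.3]]'
```

```text
clock: 5.8
tool_pos: [504.1, 197.9, 256.5]
tcp_rot: [-0.618, 0.767, -0.135, 0.109]
contact_force: [-0.3, 0.1, -4.4]
gripper_width: 65.5
clock: 6.2
tool_pos: [506.7, 198.3, 249.6]
tcp_rot: [-0.618, 0.766, -0.135, 0.11]
contact_force: [-0.1, 0.4, -4.6]
gripper_width: 66.2
clock: 6.4
tool_pos: [507.2, 198.3, 247.8]
tcp_rot: [-0.618, 0.766, -0.135, 0.11]
contact_force: [-0.9, -0.0, -5.0]
gripper_width: 65.9
clock: 6.6
tool_pos: [507.7, 198.1, 246.0]
tcp_rot: [-0.618, 0.766, -0.135, 0.11]
contact_force: [-0.1, -0.8, -3.6]
gripper_width: 65.7
```

```bash
python3 -m jog '[[0.05,-0.01,-0.14,0,0,0,0.3],[0,0,0,0,0,0,0.3]]'
python3 -m jog '[[0.05,-0.01,-0.14,0,0,0,0.3],[0,0,0,0,0,0,0.3]]'
python3 -m jog '[[0.05,-0.01,-0.14,0,0,0,0.3],[0,0,0,0,0,0,0.3]]'
```

```text
clock: 6.8
tool_pos: [508.2, 198.0, 244.5]
tcp_rot: [-0.618, 0.766, -0.135, 0.109]
contact_force: [0.9, 0.6, -3.8]
gripper_width: 65.9
clock: 7.0
tool_pos: [508.4, 198.0, 243.9]
tcp_rot: [-0.618, 0.766, -0.135, 0.11]
contact_force: [-8.2, -0.7, 7.6]
gripper_width: 65.5
clock: 7.2
tool_pos: [508.7, 198.0, 243.6]
tcp_rot: [-0.618, 0.766, -0.136, 0.11]
contact_force: [-19.0, -1.1, 25.3]
gripper_width: 65.7
```

The carton met the floor where predicted. I'm backing off 1.5 mm and sliding down to the backstop.

```bash
python3 -m jog '[[-0.06,0.01,0.17,0,0,0,0.3],[-0.37,0.08,-0.14,0,0,0,0.3],[-0.37,0.08,-0.14,0,0,0,0.3],[0,0,0,0,0,0,0.3]]'
python3 -m jog '[[-0.18,0.04,-0.07,0,0,0,0.3],[0,0,0,0,0,0,0.3]]'
python3 -m jog '[[-0.14,0.03,-0.05,0,0,0,0.3],[0,0,0,0,0,0,0.3]]'
python3 -m jog '[[-0.14,0.03,-0.05,0,0,0,0.3],[0,0,0,0,0,0,0.3]]'
```

```text
clock: 7.6
tool_pos: [500.9, 199.7, 240.7]
tcp_rot: [-0.619, 0.766, -0.135, 0.11]
contact_force: [-3.0, 1.7, 2.3]
gripper_width: 65.9
clock: 7.8
tool_pos: [499.4, 200.0, 240.2]
tcp_rot: [-0.618, 0.766, -0.135, 0.11]
contact_force: [-0.7, 0.9, 1.7]
gripper_width: 65.6
clock: 8.0
tool_pos: [498.0, 200.3, 239.7]
tcp_rot: [-0.618, 0.766, -0.135, 0.11]
contact_force: [0.2, 0.1, 2.9]
gripper_width: 66.0
clock: 8.2
tool_pos: [496.5, 200.6, 239.1]
tcp_rot: [-0.618, 0.766, -0.135, 0.11]
contact_force: [0.8, 0.6, 3.1]
gripper_width: 66.1
```

```bash
python3 -m jog '[[-0.14,0.03,-0.05,0,0,0,0.3],[0,0,0,0,0,0,0.3]]'
python3 -m jog '[[-0.14,0.03,-0.05,0,0,0,0.3],[0,0,0,0,0,0,0.3]]'
python3 -m jog '[[-0.1,0.02,-0.03,0,0,0,0.3],[0,0,0,0,0,0,0.3]]'
```

```text
clock: 8.4
tool_pos: [495.5, 200.8, 238.7]
tcp_rot: [-0.618, 0.766, -0.136, 0.11]
contact_force: [4.5, -0.9, 2.1]
gripper_width: 65.5
clock: 8.6
tool_pos: [495.1, 200.8, 238.7]
tcp_rot: [-0.618, 0.766, -0.136, 0.111]
contact_force: [12.9, -6.5, 0.9]
gripper_width: 65.8
clock: 8.8
tool_pos: [494.7, 200.8, 238.8]
tcp_rot: [-0.618, 0.766, -0.137, 0.112]
contact_force: [17.9, -9.6, -0.3]
gripper_width: 66.0
```

It touched the backstop at a tool position within 1 mm of the prediction. I'm settling it onto the floor, releasing, and checking before the retreat.

```bash
python3 -m jog '[[0.11,-0.03,-0.06,0,0,0,0.3],[0,0,0,0,0,0,0.3]]'
python3 -m jog '[[0,0,0,0,0,0,0.7],[0,0,0,0,0,0,0.75],[0,0,0,0,0,0,0.88],[0,0,0,0,0,0,0.88],[0,0,0,0,0,0,0.88]]'
python3 -m jog '[[-0.34,0.07,0.94,0,0,0,0.88],[-0.67,0.14,1.88,0,0,0,0.9],[-1.34,0.29,3.76,0,0,0,1],[-1.34,0.29,3.76,0,0,0,1],[0,0,0,0,0,0,1]]'
python3 - <<'E'
from h import *
s=bot.get_state();im=bot.read_camera("wrist");cv2.imwrite("pics/w3.png",im[:,:,::-1])
cv2.imwrite("pics/s3.png",bot.read_camera("side")[315:455,190:355,::-1].repeat(4,0).repeat(4,1))
np.save("w3.npy",np.r_[s["tool_pos"],s["tcp_rot"]]);print(s["clock"],s["tool_pos"],s["contact_force"])
E
```

```text
clock: 9.0
tool_pos: [495.1, 200.9, 238.5]
tcp_rot: [-0.618, 0.766, -0.136, 0.111]
contact_force: [5.8, -4.4, 11.9]
gripper_width: 65.9
clock: 9.5
tool_pos: [493.6, 201.0, 236.8]
tcp_rot: [-0.618, 0.766, -0.135, 0.109]
contact_force: [0.7, -0.2, -0.3]
gripper_width: 81.7
clock: 10.0
tool_pos: [456.4, 209.6, 345.3]
tcp_rot: [-0.618, 0.766, -0.136, 0.113]
contact_force: [1.3, -0.4, -0.6]
gripper_width: 92.8
10.0 [456.433 209.554 345.253] [ 1.294 -0.403 -0.641]
```

View pics/w3.png

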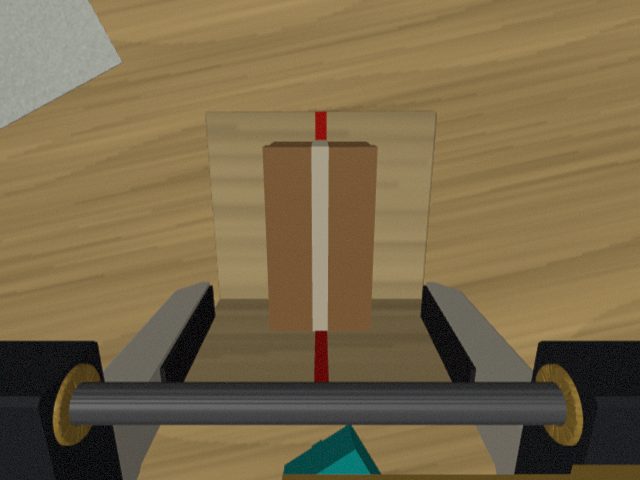

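View pics/s3.png

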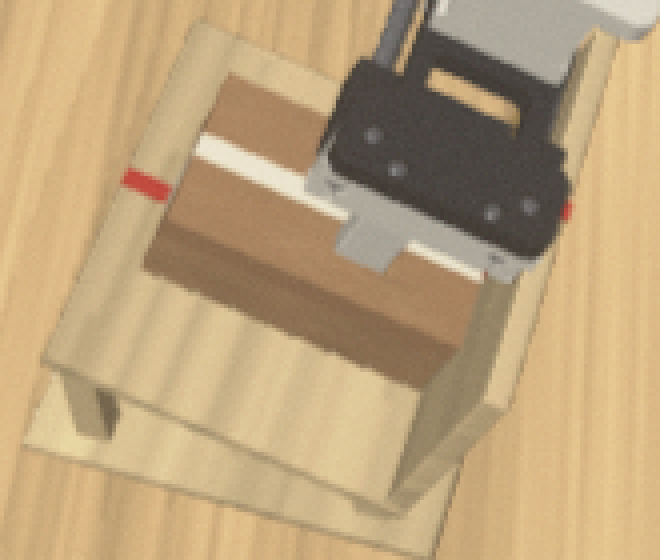

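The large carton lies on the floor with its ribbon (column 320) on the red line and its end against the backstop (row ≈331). I'll measure it.

```bash
cat >> h.py <<'E'
O=np.array([506,198,32.]);Rs=(R.from_euler('z',-12.2,degrees=True)*R.from_euler('y',-20,degrees=True))
def onseat(cam,uv,z,state=None):
    o,d=ray(cam,uv,state);o2=Rs.inv().apply(o-O);d2=Rs.inv().apply(d)
    return o2+d2*((z-o2[2])/d2[:,2])[:,None]
def ld(f):
    v=np.load(f);return dict(tool_pos=v[:3],tcp_rot=v[3:])
E
python3 - <<'E'
from h import *
s=ld("w3.npy")
print(onseat("wrist",[(263,147),(377,147),(371,331),(271,331)],50,s))
print(onseat("wrist",[(206,112),(436,112),(216,299),(427,299)],0,s))
Rt=Rs.as_matrix()@np.array([[0,-1,0],[-1,0,0],[0,0,-1.]])
print("rot err",(R.from_matrix(Rt)*R.from_quat(s["tcp_rot"]).inv()).as_rotvec(degrees=True))
E
```

```text
[[120.243  33.435  50.   ]
 [120.25  -32.893  50.   ]
 [ -0.459 -33.973  50.   ]
 [ -0.635  32.824  50.   ]]
[[139.289  78.404   0.   ]
 [139.241 -79.097   0.   ]
 [ -1.775  81.808   0.   ]
 [ -1.421 -83.879   0.   ]]
rot err [-0.188  0.426 -0.065]
```

The large carton measures x ≈ 59.9 and y ≈ 0, which is seated. Next is the medium carton: untilt, move across, and yaw +42°.

```bash
python3 -m jog '[[0.1,-2,2,0.6,2.8,0,1],[0.1,-3.6,0,0.6,2.8,0,1],[0.1,-3.6,0,0.6,2.8,0,1],[0.1,-3.6,0,0.6,2.8,0,1],[0.1,-3.6,0,0.6,2.8,0,1]]'
python3 -m jog '[[0.1,-3.6,0,0.6,2.8,0,1],[0.1,-3.6,-0.4,0.6,2.75,0,1],[0.1,-3.6,-0.4,0,0,4.7,1],[0.1,-3.6,-0.4,0,0,4.7,1],[0.1,-3.6,-0.4,0,0,4.7,1]]'
python3 -m jog '[[0.1,-3.6,-0.4,0,0,4.7,1],[0.1,-3.6,-0.4,0,0,4.7,1],[0.1,-3.6,-0.4,0,0,4.7,1],[0.1,-3.6,-0.4,0,0,4.7,1],[0,-0.9,0,0,0,4.7,1]]'
python3 -m jog '[[0,0,0,0,0,4.7,1],[0,0,0,0,0,0,1],[0,0,0,0,0,0,1]]'
python3 - <<'E'
from h import *
s=bot.get_state();im=bot.read_camera("wrist");cv2.imwrite("pics/w4.png",im[:,:,::-1])
np.save("w4.npy",np.r_[s["tool_pos"],s["tcp_rot"]]);M=R.from_quat(s["tcp_rot"]).as_matrix()
print(s["clock"],s["tool_pos"],M,"yaw",np.degrees(np.arctan2(M[1,0],M[0,0])),s["qpos"])
E
```

```text
clock: 10.6
tool_pos: [461.7, 43.4, 359.3]
tcp_rot: [-0.627, 0.777, -0.037, 0.03]
contact_force: [0.4, 0.4, -0.1]
gripper_width: 93.0
clock: 11.1
tool_pos: [466.7, -136.8, 343.0]
tcp_rot: [0.72, -0.694, -0.001, 0.0]
contact_force: [0.1, -0.6, -0.2]
gripper_width: 93.3
clock: 11.6
tool_pos: [470.4, -291.1, 326.4]
tcp_rot: [0.845, -0.534, -0.001, -0.0]
contact_force: [0.0, 1.5, -0.5]
gripper_width: 92.7
clock: 11.9
tool_pos: [470.8, -288.0, 327.5]
tcp_rot: [0.866, -0.5, -0.001, -0.0]
contact_force: [-0.4, -0.0, -0.3]
gripper_width: 93.2
11.9 [ 470.847 -288.011  327.514] [[ 0.499 -0.866 -0.001]
 [-0.866 -0.499  0.002]
 [-0.002 -0.    -1.   ]] yaw -60.03956612750417 [-0.633  0.447  1.72   0.001  0.977  0.414]
```

View pics/w4.png

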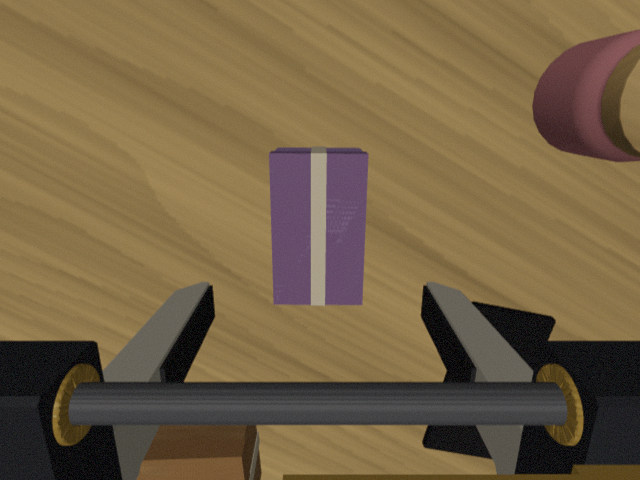

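The lilac carton sits squarely between the jaws, with corners at (270,153), (367,153), (362,304) and (274,304). The phone is to the lower right at (490,380), and it's low and clear of the fingers.

Run:
```python
from h import *
s=ld("w4.npy")
p=onz("wrist",[(270,153),(367,153),(362,304),(274,304)],45,s)
print(p.mean(0),[np.linalg.norm(p[i]-p[(i+1)%4]) for i in range(4)])
print("in tool",R.from_quat(s["tcp_rot"]).inv().apply(p.mean(0)-s["tool_pos"]))
d=(p[0]+p[1]-p[2]-p[3]);print(np.degrees(np.arctan2(d[1],d[0]))%180)
print(onz("top",[(485,251),(517,241),(540,310),(508,320)],9), onz("top",(477,160),85))
```

```text
[ 471.11  -287.389   45.   ] [np.float64(61.34643033609283), np.float64(105.79561795189352), np.float64(62.43902912016073), np.float64(105.83763011239441)]
in tool [  0.107  -0.515 282.514]
29.826423178047406
[[ 470.666 -434.246    9.   ]
 [ 491.397 -498.843    9.   ]
 [ 353.243 -541.996    9.   ]
 [ 332.737 -478.067    9.   ]] [[ 637.852 -395.86    85.   ]]
```

```bash
python3 -m jog '[[0,0,-3.6,0,0,0,1],[0,0.1,-3.6,0,0,0,1],[0,0,-3,0,0,0,1],[0,0,-2,0,0,0,1],[0,0,-1.1,0,0,0,1]]'
python3 -m jog '[[0,0,0,0,0,0,0.6],[0,0,0,0,0,0,0.5],[0,0,0,0,0,0,0.3],[0,0,0,0,0,0,0.3],[0,0,0,0,0,0,0.3]]'
python3 -m jog '[[0,0,0,0,0,0,0.3],[0,0,0,0,0,0,0.3],[0,0,0,0,0,0,0.3]]'
```

```text
clock: 12.45
tool_pos: [470.7, -286.5, 193.7]
tcp_rot: [0.866, -0.5, -0.001, -0.001]
contact_force: [0.3, -0.2, -0.2]
gripper_width: 93.1
clock: 12.95
tool_pos: [471.2, -287.2, 196.4]
tcp_rot: [0.866, -0.499, 0.001, -0.0]
contact_force: [-0.2, 0.1, 5.8]
gripper_width: 61.9
clock: 13.25
tool_pos: [471.2, -287.2, 196.3]
tcp_rot: [0.866, -0.499, 0.001, -0.0]
contact_force: [-0.8, 1.0, 6.6]
gripper_width: 61.9
```

Gripped at 61.9 mm, as expected for the 62 mm carton. I'm lifting and carrying it.

```bash
python3 -m jog '[[0,0,1.2,0,0,0,0.3],[0,0,3.5,0,0,0,0.3],[0,0,4.3,0,0,0,0.3],[0,0,4.4,0,0,0,0.3],[0,1,4,0,0,0,0.3]]'
python3 -m jog '[[-0.1,3.5,0,0,0,-4.7,0.3],[-0.1,3.5,0,0,0,-4.7,0.3],[-0.1,3.5,0,0,0,-4.7,0.3],[-0.1,3.5,0,0,0,-4.7,0.3],[-0.1,3.5,0,0,0,-4.7,0.3]]'
python3 -m jog '[[-0.1,3.5,0,0,0,-4.7,0.3],[-0.1,3.5,0,0,0,-4.7,0.3],[-0.1,3.5,0,0,0,-4.7,0.3],[-0.1,3.5,0,0,0,-4.6,0.3],[-0.1,3.5,0,-0.6,-2.8,0,0.3]]'
python3 -m jog '[[-0.1,3.5,0,-0.6,-2.8,0,0.3],[-0.1,3.5,0,-0.6,-2.8,0,0.3],[-0.1,3.5,0,-0.6,-2.8,0,0.3],[0,2.5,0,-0.6,-2.8,0,0.3],[0,0.6,0,-0.6,-2.8,0,0.3]]'
python3 -m jog '[[0,0,0,-0.6,-2.8,0,0.3],[0,0,0,0,0,0,0.3],[0,0,0,0,0,0,0.3]]'
cat > look.py <<'E'
from h import *
import sys
n=sys.argv[1]
s=bot.get_state();im=bot.read_camera("wrist");cv2.imwrite(f"pics/w{n}.png",im[:,:,::-1])
np.save(f"w{n}.npy",np.r_[s["tool_pos"],s["tcp_rot"]])
Rt=Rs.as_matrix()@np.array([[0,-1,0],[-1,0,0],[0,0,-1.]])
print(s["clock"],s["tool_pos"],"rot err",(R.from_matrix(Rt)*R.from_quat(s["tcp_rot"]).inv()).as_rotvec(degrees=True),"seat",Rs.inv().apply(s["tool_pos"]-O),"F",s["contact_force"],s["gripper_width"])
E
python3 look.py 5
```

```text
clock: 13.75
tool_pos: [470.5, -277.3, 372.2]
tcp_rot: [0.866, -0.5, 0.001, -0.0]
contact_force: [-0.5, -1.1, -3.2]
gripper_width: 61.9
clock: 14.25
tool_pos: [465.4, -100.7, 370.1]
tcp_rot: [0.745, -0.667, 0.0, -0.0]
contact_force: [0.4, 0.2, -3.2]
gripper_width: 61.7
clock: 14.75
tool_pos: [460.4, 74.3, 370.0]
tcp_rot: [-0.627, 0.778, -0.02, 0.016]
contact_force: [0.2, -0.8, -3.6]
gripper_width: 62.0
clock: 15.25
tool_pos: [457.3, 210.9, 370.0]
tcp_rot: [-0.622, 0.768, -0.117, 0.095]
contact_force: [0.2, -0.4, -3.7]
gripper_width: 61.7
clock: 15.55
tool_pos: [457.7, 208.7, 369.8]
tcp_rot: [-0.619, 0.766, -0.135, 0.109]
contact_force: [0.2, -0.1, -3.0]
gripper_width: 62.1
15.55 [457.68  208.743 369.769] rot err [ 0.002 -0.002 -0.084] seat [ 69.01    0.289 334.329] F [ 0.222 -0.114 -3.046] 62.11928890563746
```

View pics/w5.png

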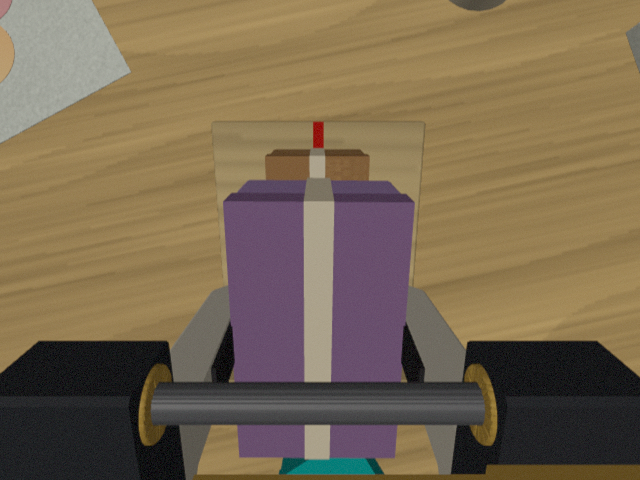

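The lilac carton is aligned: ribbons and red line all sit at columns 317–319. I'm lowering it.

```bash
python3 -m jog '[[0.5,-0.11,-2,0,0,0,0.3],[0.5,-0.11,-2,0,0,0,0.3],[0.5,-0.11,-2,0,0,0,0.3],[0.5,-0.11,-2,0,0,0,0.3],[0,0,0,0,0,0,0.3]]'
python3 -m jog '[[0.07,-0.01,-0.19,0,0,0,0.3],[0,0,0,0,0,0,0.3]]'
python3 -m jog '[[0.05,-0.01,-0.14,0,0,0,0.3],[0,0,0,0,0,0,0.3]]'
python3 -m jog '[[0.04,-0.01,-0.1,0,0,0,0.3],[0,0,0,0,0,0,0.3]]'
```

```text
clock: 16.1
tool_pos: [477.8, 203.8, 287.5]
tcp_rot: [-0.619, 0.766, -0.135, 0.107]
contact_force: [-0.3, -1.5, -2.8]
gripper_width: 61.8
clock: 16.3
tool_pos: [478.8, 204.4, 288.5]
tcp_rot: [-0.619, 0.766, -0.136, 0.11]
contact_force: [0.0, 0.9, -3.2]
gripper_width: 61.9
clock: 16.5
tool_pos: [479.2, 204.4, 286.8]
tcp_rot: [-0.619, 0.766, -0.136, 0.11]
contact_force: [0.3, 0.0, -3.0]
gripper_width: 61.9
clock: 16.7
tool_pos: [479.6, 204.2, 285.3]
tcp_rot: [-0.619, 0.766, -0.136, 0.11]
contact_force: [-0.0, -0.1, -2.7]
gripper_width: 62.1
```

```bash
python3 -c "
from h import *
s=bot.get_state();print(Rs.inv().apply(s['tool_pos']-O))"
```

```text
[ 61.113   0.503 247.337]
```

Seat z 247.3, with contact expected near 246.3.

```bash
python3 -m jog '[[0.04,-0.01,-0.1,0,0,0,0.3],[0,0,0,0,0,0,0.3]]'
python3 -m jog '[[0.03,-0.01,-0.08,0,0,0,0.3],[0,0,0,0,0,0,0.3]]'
python3 -m jog '[[0.03,-0.01,-0.05,0,0,0,0.3],[0,0,0,0,0,0,0.3]]'
```

```text
clock: 16.9
tool_pos: [480.0, 204.1, 284.2]
tcp_rot: [-0.619, 0.766, -0.136, 0.11]
contact_force: [0.1, -0.2, -2.9]
gripper_width: 62.0
clock: 17.1
tool_pos: [480.0, 204.2, 284.1]
tcp_rot: [-0.619, 0.766, -0.136, 0.11]
contact_force: [-7.2, 0.4, 8.8]
gripper_width: 61.6
clock: 17.3
tool_pos: [480.1, 204.1, 284.1]
tcp_rot: [-0.619, 0.766, -0.136, 0.11]
contact_force: [-15.1, 1.9, 17.6]
gripper_width: 61.9
```

Contact. I'm backing off 1.2 mm and sliding about 8.7 mm to the backstop.

```bash
python3 -m jog '[[-0.05,0.01,0.12,0,0,0,0.3],[-0.28,0.06,-0.1,0,0,0,0.3],[-0.23,0.05,-0.09,0,0,0,0.3],[0,0,0,0,0,0,0.3]]'
python3 -m jog '[[-0.14,0.03,-0.05,0,0,0,0.3],[0,0,0,0,0,0,0.3]]'
python3 -m jog '[[-0.14,0.03,-0.05,0,0,0,0.3],[0,0,0,0,0,0,0.3]]'
python3 -m jog '[[-0.1,0.02,-0.03,0,0,0,0.3],[0,0,0,0,0,0,0.3]]'
```

```text
clock: 17.7
tool_pos: [474.8, 205.2, 282.2]
tcp_rot: [-0.619, 0.766, -0.136, 0.11]
contact_force: [-1.6, 1.6, 1.1]
gripper_width: 62.0
clock: 17.9
tool_pos: [473.5, 205.5, 281.7]
tcp_rot: [-0.619, 0.766, -0.136, 0.11]
contact_force: [-1.3, 1.2, 0.4]
gripper_width: 61.8
clock: 18.1
tool_pos: [472.3, 205.7, 281.3]
tcp_rot: [-0.619, 0.766, -0.136, 0.11]
contact_force: [1.9, 0.0, -2.3]
gripper_width: 61.6
clock: 18.3
tool_pos: [471.9, 205.8, 281.3]
tcp_rot: [-0.619, 0.765, -0.136, 0.111]
contact_force: [9.2, -3.1, -2.3]
gripper_width: 62.4
```

```bash
python3 -m jog '[[-0.1,0.02,-0.03,0,0,0,0.3],[0,0,0,0,0,0,0.3]]'
python3 -m jog '[[0.09,-0.02,-0.07,0,0,0,0.3],[0,0,0,0,0,0,0.3]]'
python3 -m jog '[[0,0,0,0,0,0,0.68],[0,0,0,0,0,0,0.72],[0,0,0,0,0,0,0.85],[0,0,0,0,0,0,0.88],[0,0,0,0,0,0,0.88]]'
python3 -m jog '[[-0.34,0.07,0.94,0,0,0,0.88],[-0.67,0.14,1.88,0,0,0,0.9],[-1.34,0.29,3.76,0,0,0,1],[-1.34,0.29,3.76,0,0,0,1],[0,0,0,0,0,0,1]]'
python3 look.py 6
```

```text
clock: 18.5
tool_pos: [471.5, 205.9, 281.4]
tcp_rot: [-0.619, 0.765, -0.137, 0.112]
contact_force: [12.7, -5.7, -2.8]
gripper_width: 61.5
clock: 18.7
tool_pos: [471.9, 205.9, 281.0]
tcp_rot: [-0.619, 0.766, -0.136, 0.111]
contact_force: [4.2, -2.5, 7.5]
gripper_width: 61.7
clock: 19.2
tool_pos: [471.0, 205.9, 279.8]
tcp_rot: [-0.619, 0.766, -0.136, 0.11]
contact_force: [-0.3, -0.4, 0.0]
gripper_width: 81.5
clock: 19.7
tool_pos: [433.6, 214.4, 388.2]
tcp_rot: [-0.619, 0.765, -0.136, 0.113]
contact_force: [0.3, 0.2, 0.1]
gripper_width: 93.0
19.7 [433.592 214.401 388.214] rot err [-0.176  0.495 -0.162] seat [ 52.071   0.729 360.123] F [0.284 0.241 0.145] 92.98570679119554
```

View pics/w6.png

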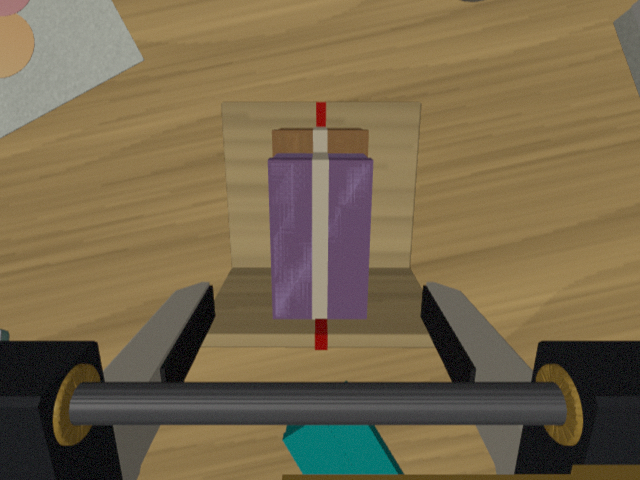

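I'll measure the placed carton, and check where the mug and candle are relative to the small carton.

```bash
python3 - <<'E'
from h import *
s=ld("w6.npy")
print(onseat("wrist",[(269,159),(373,159),(368,319),(272,319)],95,s))
print(onseat("wrist",[(273,130),(368,130)],50,s))
print("mug rim",onz("top",[(274,82)],95),"candle",onz("top",[(484,160)],85))
E
python3 -m jog '[[0.5,-2,0.3,0.6,2.8,0,1],[1.4,-2.8,0,0.6,2.8,0,1],[1.5,-2.8,0,0.6,2.8,0,1],[1.5,-2.8,0,0.6,2.8,0,1],[1.5,-2.8,-0.5,0.6,2.8,0,1]]'
python3 -m jog '[[1.5,-2.8,-0.5,0.6,2.8,0,1],[1.5,-2.8,-0.6,0.6,2.8,0,1],[1.5,-2.8,-0.6,0,0,4.2,1],[1.5,-2.8,-0.6,0,0,4.2,1],[1.5,-2.8,-0.6,0,0,4.2,1]]'
python3 -m jog '[[1.5,-2.8,-0.6,0,0,4.4,1],[1.5,-2.8,-0.6,0,0,0,1],[1.5,-2.8,-0.6,0,0,0,1],[1.5,-2.4,-0.6,0,0,0,1],[0.7,-0.5,0,0,0,0,1]]'
python3 -m jog '[[0,0,0,0,0,0,1],[0,0,0,0,0,0,1]]'
python3 look.py 7; python3 -c "
from h import *
M=R.from_quat(bot.get_state()['tcp_rot']).as_matrix();print(np.degrees(np.arctan2(M[1,0],M[0,0])),M[2])"
```

```text
[[105.94   30.762  95.   ]
 [106.058 -31.12   95.   ]
 [ -0.188 -32.093  95.   ]
 [ -0.467  32.282  95.   ]]
[[120.459  32.859  50.   ]
 [120.558 -32.657  50.   ]]
mug rim [[783.471 -12.966  95.   ]] candle [[ 637.9   -408.916   85.   ]]
clock: 20.25
tool_pos: [498.7, 80.5, 380.7]
tcp_rot: [-0.628, 0.777, -0.038, 0.031]
contact_force: [0.7, 0.8, 0.0]
gripper_width: 92.9
clock: 20.75
tool_pos: [573.5, -59.6, 350.7]
tcp_rot: [0.711, -0.703, -0.001, 0.0]
contact_force: [-1.1, 0.5, -0.6]
gripper_width: 93.2
clock: 21.25
tool_pos: [640.4, -173.5, 325.8]
tcp_rot: [0.736, -0.677, -0.001, 0.0]
contact_force: [-0.0, 0.0, -0.3]
gripper_width: 93.0
clock: 21.45
tool_pos: [639.9, -170.3, 327.9]
tcp_rot: [0.737, -0.676, -0.0, -0.0]
contact_force: [0.2, 0.1, 0.2]
gripper_width: 92.9
21.45 [ 639.869 -170.324  327.904] rot err [ -1.319 -20.036 -16.955] seat [ 297.302 -331.716  206.685] F [0.189 0.103 0.242] 92.90429568069882
-85.05293574326825 [-0.001 -0.    -1.   ]
```

View pics/w7.png

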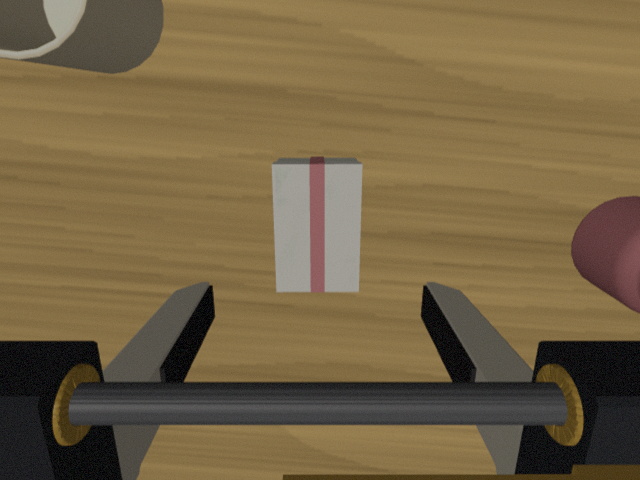

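The medium carton is at x ≈ 52.8, y ≈ 0, and the large one hasn't moved. The small carton is centred in the view, with corners at (273,165), (362,165), (359,292) and (276,292).

```bash
python3 - <<'E'
from h import *
s=ld("w7.npy")
p=onz("wrist",[(273,165),(362,165),(359,292),(276,292)],40,s)
print(p.mean(0),[np.linalg.norm(p[i]-p[(i+1)%4]) for i in range(4)])
print("in tool",R.from_quat(s["tcp_rot"]).inv().apply(p.mean(0)-s["tool_pos"]))
d=(p[0]+p[1]-p[2]-p[3]);print(np.degrees(np.arctan2(d[1],d[0]))%180)
E
python3 -m jog '[[-0.05,0,-3.6,0,0,0,1],[0,0,-3.6,0,0,0,1],[0,0,-3.2,0,0,0,1],[0,0,-2.2,0,0,0,1],[0,0,-1,0,0,0,1]]'
```

```text
[ 639.48 -170.21   40.  ] [np.float64(57.940218103160085), np.float64(90.7314551094795), np.float64(59.52281319823054), np.float64(90.74631357800111)]
in tool [  0.079   0.354 287.904]
4.938278217316553
clock: 22.0
tool_pos: [638.9, -170.0, 190.6]
tcp_rot: [0.737, -0.676, -0.001, 0.0]
contact_force: [0.0, 1.0, -0.1]
gripper_width: 93.1
```

```bash
python3 -m jog '[[0,0,0.3,0,0,0,0.8],[0,0,0,0,0,0,0.6],[0,0,0,0,0,0,0.4],[0,0,0,0,0,0,0.3],[0,0,0,0,0,0,0.3]]'
python3 -m jog '[[0,0,0,0,0,0,0.3],[0,0,0,0,0,0,0.3],[0,0,0,0,0,0,0.3]]'
```

```text
clock: 22.5
tool_pos: [639.8, -171.2, 196.1]
tcp_rot: [0.737, -0.676, 0.001, -0.001]
contact_force: [-0.7, -3.4, 8.8]
gripper_width: 57.8
clock: 22.8
tool_pos: [639.8, -171.2, 196.1]
tcp_rot: [0.737, -0.676, 0.001, -0.001]
contact_force: [-2.0, 1.1, 7.0]
gripper_width: 57.6
```

Gripped at 57.7 mm. I'm lifting and carrying it.

```bash
python3 -m jog '[[0,0,1.2,0,0,0,0.3],[0,0,3.6,0,0,0,0.3],[0,0,4.6,0,0,0,0.3],[0,0,4.7,0,0,0,0.3],[0,0,4.8,0,0,0,0.3]]'
python3 -m jog '[[-1.3,2.6,0,0,0,-4.3,0.3],[-1.4,2.8,0,0,0,-4.3,0.3],[-1.4,2.8,0,0,0,-4.3,0.3],[-1.4,2.8,0,0,0,-4.3,0.3],[-1.4,2.8,0,0,0,0,0.3]]'
python3 -m jog '[[-1.4,2.8,0,0,0,0,0.3],[-1.4,2.8,0,0,0,0,0.3],[-1.4,2.8,0,-0.6,-2.8,0,0.3],[-1.4,2.8,0,-0.6,-2.8,0,0.3],[-1.4,2.8,0,-0.6,-2.8,0,0.3]]'
python3 -m jog '[[-1.4,2.8,0,-0.6,-2.8,0,0.3],[-1.4,2.8,0,-0.6,-2.8,0,0.3],[-1.4,2.8,0,-0.6,-2.8,0,0.3],[-1.1,2,0,-0.6,-2.8,0,0.3],[0,0,0,0,0,0,0.3]]'
python3 -m jog '[[0,0,0,0,0,0,0.3],[0,0,0,0,0,0,0.3]]'
python3 look.py 8
```

```text
clock: 23.3
tool_pos: [639.2, -171.1, 386.6]
tcp_rot: [0.737, -0.676, 0.0, -0.0]
contact_force: [1.3, -0.5, -0.5]
gripper_width: 57.8
clock: 23.8
tool_pos: [569.7, -32.2, 384.9]
tcp_rot: [-0.626, 0.78, -0.0, 0.0]
contact_force: [0.1, 0.8, -2.1]
gripper_width: 58.1
clock: 24.3
tool_pos: [499.8, 107.7, 384.9]
tcp_rot: [-0.625, 0.777, -0.059, 0.048]
contact_force: [0.1, 0.3, -1.0]
gripper_width: 57.5
clock: 24.8
tool_pos: [446.3, 212.4, 384.8]
tcp_rot: [-0.619, 0.766, -0.136, 0.111]
contact_force: [0.8, -1.0, -1.5]
gripper_width: 57.7
clock: 25.0
tool_pos: [448.0, 210.1, 384.5]
tcp_rot: [-0.617, 0.767, -0.135, 0.11]
contact_force: [-0.2, -0.1, -1.7]
gripper_width: 57.7
25.0 [448.013 210.111 384.512] rot err [-0.058  0.068  0.133] seat [ 64.902  -0.417 351.513] F [-0.248 -0.12  -1.674] 57.68343616036896
```

View pics/w8.png

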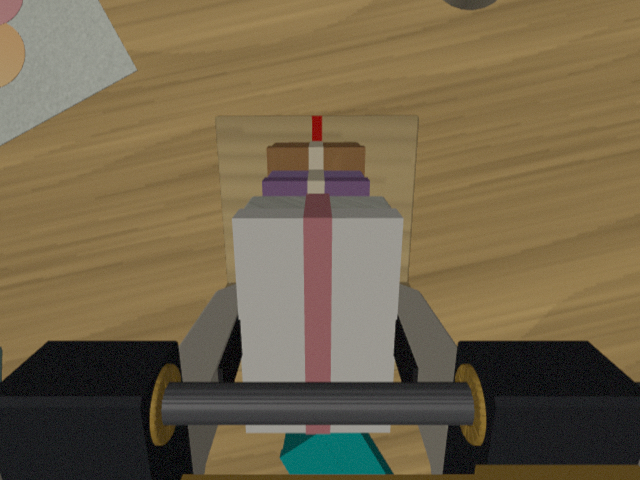

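Aligned: the rose ribbon is at column 317 and the red line at 317. I'm lowering it with a gap of about 9 mm to the backstop.

```bash
python3 -m jog '[[0.28,-0.06,-1.85,0,0,0,0.3],[0.28,-0.06,-1.85,0,0,0,0.3],[0.27,-0.06,-1.85,0,0,0,0.3],[0,0,0,0,0,0,0.3],[0,0,0,0,0,0,0.3]]'
python3 -m jog '[[0.07,-0.01,-0.19,0,0,0,0.3],[0,0,0,0,0,0,0.3]]'
python3 -m jog '[[0.05,-0.01,-0.14,0,0,0,0.3],[0,0,0,0,0,0,0.3]]'
python3 -c "
from h import *
s=bot.get_state();print(Rs.inv().apply(s['tool_pos']-O))"
```

```text
clock: 25.55
tool_pos: [456.4, 208.6, 329.1]
tcp_rot: [-0.617, 0.767, -0.135, 0.11]
contact_force: [-0.5, 0.7, -1.1]
gripper_width: 57.9
clock: 25.75
tool_pos: [456.8, 208.9, 327.6]
tcp_rot: [-0.618, 0.767, -0.136, 0.111]
contact_force: [-0.4, -0.0, -0.9]
gripper_width: 58.0
clock: 25.95
tool_pos: [457.2, 208.8, 325.7]
tcp_rot: [-0.618, 0.767, -0.135, 0.11]
contact_force: [0.4, 0.4, -2.3]
gripper_width: 58.0
[ 53.454   0.269 293.112]
```

```bash
python3 -m jog '[[0.04,-0.01,-0.1,0,0,0,0.3],[0,0,0,0,0,0,0.3]]'
python3 -m jog '[[0.04,-0.01,-0.1,0,0,0,0.3],[0,0,0,0,0,0,0.3]]'
python3 -m jog '[[0.03,-0.01,-0.08,0,0,0,0.3],[0,0,0,0,0,0,0.3]]'
```

```text
clock: 26.15
tool_pos: [457.6, 208.7, 324.5]
tcp_rot: [-0.618, 0.767, -0.135, 0.11]
contact_force: [1.1, -0.0, -1.1]
gripper_width: 58.0
clock: 26.35
tool_pos: [458.0, 208.6, 323.5]
tcp_rot: [-0.618, 0.767, -0.135, 0.11]
contact_force: [-0.3, 0.2, -1.9]
gripper_width: 58.0
clock: 26.55
tool_pos: [458.0, 208.6, 323.4]
tcp_rot: [-0.618, 0.767, -0.135, 0.11]
contact_force: [-8.5, 0.2, 11.4]
gripper_width: 57.6
```

Contact. I'm backing off 0.8 mm and sliding it to the backstop.

```bash
python3 -m jog '[[-0.03,0.01,0.08,0,0,0,0.3],[-0.28,0.06,-0.1,0,0,0,0.3],[-0.23,0.05,-0.09,0,0,0,0.3],[0,0,0,0,0,0,0.3]]'
python3 -m jog '[[-0.14,0.03,-0.05,0,0,0,0.3],[0,0,0,0,0,0,0.3]]'
python3 -m jog '[[-0.1,0.02,-0.03,0,0,0,0.3],[0,0,0,0,0,0,0.3]]'
python3 -m jog '[[-0.1,0.02,-0.03,0,0,0,0.3],[0,0,0,0,0,0,0.3]]'
```

```text
clock: 26.95
tool_pos: [452.6, 209.8, 321.4]
tcp_rot: [-0.618, 0.767, -0.135, 0.11]
contact_force: [-0.8, 1.3, -1.5]
gripper_width: 58.2
clock: 27.15
tool_pos: [451.3, 210.0, 321.0]
tcp_rot: [-0.618, 0.767, -0.135, 0.11]
contact_force: [-1.5, 0.1, -1.2]
gripper_width: 58.4
clock: 27.35
tool_pos: [450.4, 210.2, 320.7]
tcp_rot: [-0.618, 0.767, -0.135, 0.11]
contact_force: [0.1, -0.6, -1.0]
gripper_width: 57.8
clock: 27.55
tool_pos: [449.6, 210.4, 320.7]
tcp_rot: [-0.618, 0.767, -0.136, 0.11]
contact_force: [1.4, -1.0, -1.2]
gripper_width: 58.1
```

```bash
python3 -m jog '[[-0.1,0.02,-0.03,0,0,0,0.3],[0,0,0,0,0,0,0.3]]'
python3 -m jog '[[-0.1,0.02,-0.03,0,0,0,0.3],[0,0,0,0,0,0,0.3]]'
python3 -c "
from h import *
s=bot.get_state();print(Rs.inv().apply(s['tool_pos']-O),s['contact_force'])"
```

```text
clock: 27.75
tool_pos: [449.1, 210.5, 320.7]
tcp_rot: [-0.618, 0.766, -0.136, 0.111]
contact_force: [7.4, -3.5, -1.7]
gripper_width: 57.6
clock: 27.95
tool_pos: [448.7, 210.6, 320.8]
tcp_rot: [-0.618, 0.766, -0.137, 0.112]
contact_force: [12.5, -6.0, -2.2]
gripper_width: 57.6
[ 43.63   0.2  291.47] [12.457 -5.967 -2.152]
```

It's in contact at the expected place. I'm pressing lightly, releasing and retreating.

```bash
python3 -m jog '[[0.09,-0.02,-0.07,0,0,0,0.3],[0,0,0,0,0,0,0.3]]'
python3 -m jog '[[0,0,0,0,0,0,0.64],[0,0,0,0,0,0,0.68],[0,0,0,0,0,0,0.8],[0,0,0,0,0,0,0.88],[0,0,0,0,0,0,0.88]]'
python3 -m jog '[[-0.34,0.07,0.94,0,0,0,0.88],[-0.67,0.14,1.88,0,0,0,0.9],[-1.34,0.29,3.76,0,0,0,1],[-1,0.2,2.8,0,0,0,1],[0,0,0,0,0,0,1]]'
python3 look.py 9
```

```text
clock: 28.15
tool_pos: [449.2, 210.6, 320.3]
tcp_rot: [-0.618, 0.767, -0.136, 0.111]
contact_force: [4.7, -3.5, 5.4]
gripper_width: 57.6
clock: 28.65
tool_pos: [448.3, 210.7, 319.2]
tcp_rot: [-0.618, 0.767, -0.135, 0.11]
contact_force: [-0.0, 0.3, 0.1]
gripper_width: 80.2
clock: 29.15
tool_pos: [414.3, 218.0, 417.1]
tcp_rot: [-0.617, 0.766, -0.136, 0.113]
contact_force: [-0.4, 1.1, -0.3]
gripper_width: 92.3
29.15 [414.297 218.022 417.07 ] rot err [-0.222  0.445  0.039] seat [ 43.5     0.19  393.951] F [-0.443  1.097 -0.298] 92.28652966834441
```

View pics/w9.png

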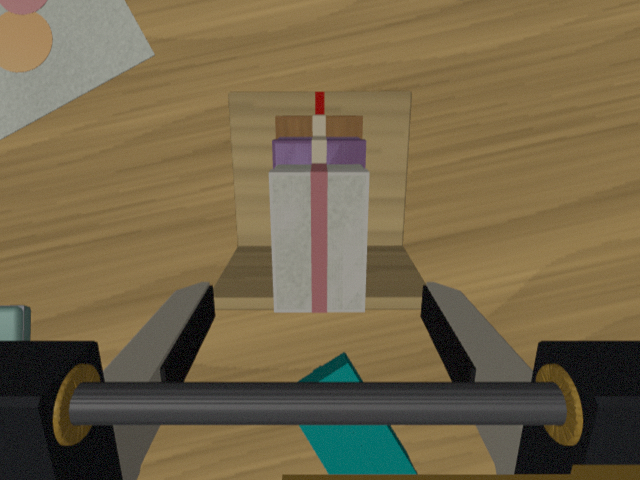

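The stack stands and all the ribbons line up at column 319. I'm moving the arm clear for unobstructed top and side views.

```bash
python3 -m jog '[[-0.3,-1,1,0,0,0,1],[-1,-4,0.5,0,0,0,1],[-1,-4,0,0,0,0,1],[-1,-4,0,0,0,0,1],[-1,-4,0,0,0,0,1]]'
python3 -m jog '[[-1,-4,0,0,0,0,1],[-1,-4,0,0,0,0,1],[-1,-4,0,0,0,0,1],[-1,-4,0,0,0,0,1],[0,0,0,0,0,0,1]]'
python3 - <<'E'
from h import *
s=ld("w9.npy")
print(onseat("wrist",[(270,171),(369,171),(366,311),(274,311)],135,s))
print(onseat("wrist",[(273,140),(366,140)],95,s), onseat("wrist",[(275,116),(362,116)],50,s))
im=bot.read_camera("side");cv2.imwrite("pics/s10.png",im[:,:,::-1]); cv2.imwrite("pics/s10c.png",cv2.resize(im[300:455,190:370,::-1],None,fx=3.8,fy=3.8,interpolation=cv2.INTER_CUBIC))
cv2.imwrite("pics/t10.png",bot.read_camera("top")[:,:,::-1]);s=bot.get_state();print(s["clock"],s["tool_pos"],s["contact_force"])
E
```

```text
clock: 29.7
tool_pos: [370.9, 45.9, 427.6]
tcp_rot: [-0.618, 0.767, -0.135, 0.109]
contact_force: [1.1, -0.7, -0.2]
gripper_width: 93.3
clock: 30.2
tool_pos: [330.4, -116.3, 427.8]
tcp_rot: [-0.615, 0.769, -0.136, 0.109]
contact_force: [0.2, -0.5, 0.2]
gripper_width: 93.1
[[ 90.984  28.764 135.   ]
 [ 90.895 -29.146 135.   ]
 [  0.023 -30.329 135.   ]
 [ -0.     29.448 135.   ]]
[[105.767  30.853  95.   ]
 [105.648 -31.239  95.   ]] [[120.335  33.724  50.   ]
 [120.19  -32.587  50.   ]]
30.3 [ 331.304 -113.225  427.637] [ 0.397  0.296 -0.036]
```

View pics/s10c.png

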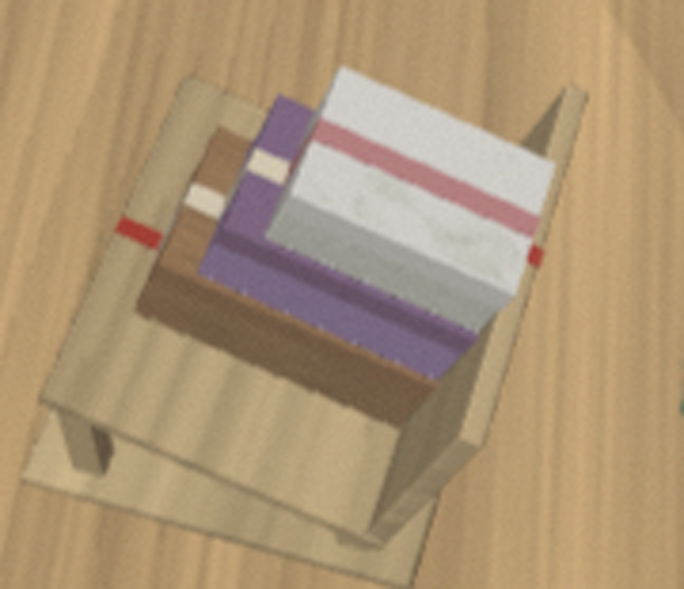

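View pics/t10.png

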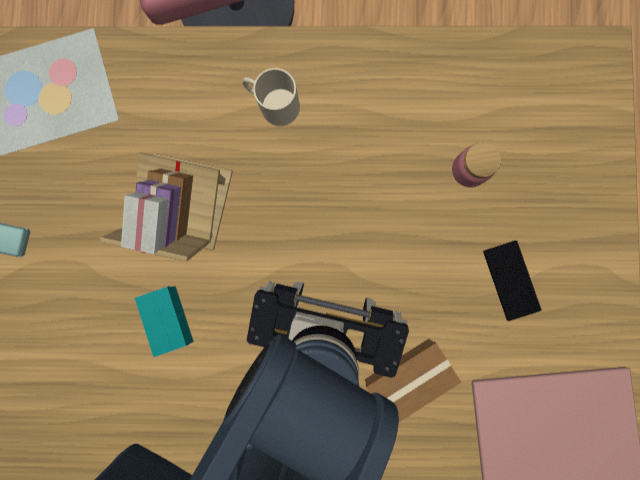

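The side and top views show all three cartons stacked flat against the backstop, around (155,210) in top. The mug (277,97), candle (477,165) and phone (512,280) haven't moved, and the robot is clear.

```bash
python3 -m jog '[[0,0,0,0,0,0,1],[0,0,0,0,0,0,1],[0,0,0,0,0,0,1]]'; python3 -c "
from bench import bot
print(bot.job_done())"
```

```text
clock: 30.6
tool_pos: [332.1, -111.5, 428.0]
tcp_rot: [-0.619, 0.766, -0.135, 0.11]
contact_force: [0.5, 0.2, 0.8]
gripper_width: 93.2
the job is handed in; nothing more can be done
None
```

I stacked the three cartons on the rack, brown at the bottom, lilac in the middle and white on top, and handed the job in at about 31 s. Each one was lowered tilted until it touched, slid down to the backstop, then released.

The last checks used the wrist camera, measured in the seat frame:

| Carton | x (mm) | Target x (mm) | y (mm) |
|---|---|---|---|
| Large | about 60 | 54–66 | within 1 |
| Medium | about 53 | 46.5–58.5 | within 1 |
| Small | about 45.5 | 39–51 | within 1 |

- **Flatness and height:** the side and top views show the cartons flat on each other. I didn't measure their heights from the images, but each one touched down within about 1 mm of its expected stack height, judged from the tool position.
- **Surroundings:** the mug, candle and phone sit at the same pixels as at the start, and the arm was clear with near-zero force.
- **Disagreements:** none of my checks failed. The largest was up to 4 mm, between the first hand-picked corners and the given carton sizes. The wrist views later brought this to about 1–2 mm.

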